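# Level the ratchet neck rest and lay the ukulele neck on its jig

## Robot

A 7-joint arm with a two-finger parallel gripper is mounted at the origin on the work surface. World frame = base frame: x ahead of the robot, y to its left, z up, the work surface at z = 0. Lengths are in mm, angles in rad, forces in N, time in s.
With the tool pointing down it reaches from about 400 to 925 mm from the base axis. Payload 5.6 kg.
Tool frame: the origin (TCP) lies midway between the tips of the shut fingers; the grasp point (between the pads) lies 19 mm behind it; z points along the fingers, y is the line along which they close (so a half turn about z gives the same grasp; the last joint's range is limited). The gripper opens to 85 mm and grips with 20 to 120 N. Pads are 22 mm wide; open, the fingers measure 114 mm over their backs; the gripper's body (76 mm by 85 mm) begins 54 mm behind the grasp point. The pads swing forward as they close: fully open they stand 13 mm farther back than shut.
Start: joints at [-1.211, 0.468, -0.012, 1.603, 0.006, 1.071, -0.056], TCP at [254.837, 597.969, 231.29] pointing down, gripper open.
Joint ranges: [-2.53, 2.53], [-0.31, 2.02], [-1.57, 1.55], [0.28, 2.44], [-1.29, 4.43], [0.15, 1.84], [-2.92, 2.92]. Speed limits (rad/s): [2.57, 2.57, 3.14, 3.14, 3.14, 3.14, 3.14].

## Interface

Orientations are given as a 3x3 rotation matrix whose columns are the frame's x, y, z axes.
In Python, from cell import monitor, viewer, finish_job gives the robot as it stands.
- The arm moves only by the shell command python3 -m crank 'ROWS'. ROWS is JSON, a list that holds one entry, the list of rows, each a list of 7 numbers: the shift along the world's x, y, z as a fraction of full scale, then the turn, a rotation vector about the world's x, y, z as a fraction of full scale, then the opening, from 0 (shut) to 1 (fully open). A call has exactly 5 rows; each row is the pose to reach, as a shift and turn from the pose commanded when the call began, turning the shorter way round; what a row does not reach only later rows make up. Full scale, the value 1, is 0.15 m for a shift and 180 degrees for a turn. A row lasts 1/8 s, in which the tool goes at most 62.5 mm and 10.7 degrees, less where a joint would pass 70% of its speed; a pose out of reach is approached as far as the arm can. A call with a number of a shift or a turn outside -1 to 1 is refused whole. A call with a gripper value outside its range is refused whole. The fingers move at their own pace and stop on an object; the grip force is fixed at half the most. Time passes only in rows, so rows that repeat a pose let the fingers close, or fill a call up. It gives the time, the measured TCP pose, the force, the opening and the grip force at its end, in the units of the state.
- monitor.get_state(): the state, without advancing time (a new reading comes with each control period).
- viewer.read_camera(name): name is "scene" or "top" or "wrist"; returns the picture (400x640x3 uint8, red, green, blue); there is no depth.
- viewer.camera_info(name): a dict with "fx", "fy", "cx", "cy" (pixels), "k1" (the pictures are not rectified: a ray, as slopes to the right and down, at radius r is drawn at 1 + k1 r^2 times it, then the intrinsics apply), "world_from_camera" (4x4, takes a point from camera to world coordinates). Camera axes: x right, y down, z forward; pixel columns grow to the right and rows downward; lengths in mm; the calibration is good to about 2 mm. A picture is of the moment at which its call begins: read the wrist's pose just before it. camera_info takes no time and is no camera call; for the wrist camera it gives the pose at the moment of the call.
- finish_job(): hands the job in; it is judged then, once.
The state is a dict: "clock": time; "joints": joint angles; "qvel": joint speeds; "joint_torque": joint torques, N m; "tcp_pos": TCP position; "orientation": TCP orientation; "ft_force": force on the tool from outside, world axes, zero at the start; "torque": the same for the moment, N m; "opening": finger opening in mm; "finger_force": force on a finger pad.
Only numpy, scipy, OpenCV 4.12 (cv2) and the standard library are available. Lean on these libraries where they do the work, as an engineer would, in place of code of your own. Each camera call takes 0.05 s, during which the arm holds its last target. There are 200 camera calls.

## Task

The ratchet rest of the neck jig has been left too low: lift its saddle until the pawl clicks into the notch that brings it level with the fixed saddle, and let it hang there on the pawl. Then pick up the ukulele neck and lay it gently across both saddles, face down as it lies now, with the heel over the fixed saddle and the headstock sticking out just past the ratchet rest, and let go. Leave the mug, the chisel and the glue bottle alone.

Things in the scene. Friction and masses are not known exactly. Their poses are not given: they have to be found in the camera images.
- jig: Neck jig, fixed on a 6 mm carpet: plywood board 150 x 250 x 18 mm with two wooden saddles in line along its y, 130 mm apart: the fixed one on a wooden pillar at y = +65 mm, the ratchet rest on a grey column (44 x 48 mm, top 105 mm above the board's underside) at y = -65 mm. Origin: centre of the board's underside; z up, x across the saddles.
- fixed_pad (a point): Centre of the top of the fixed saddle's cork pad, 178 mm above the board's underside; axes as the jig. Both saddles are alike: a block 104 mm wide (x), 30 mm thick (y), 30 mm high from underside to pad; at each end a horn stands 18 mm above the pad, 64 mm free between the horns. Its bare faces, 30 mm apart along y, can be gripped from above.
- rest_pad (a point): Centre of the top of the ratchet rest's cork pad, moving up and down with the rest: 142 mm plus joint rest above the board's underside; axes as the jig. The saddle's underside, 30 mm lower, clears the column's top by 7 mm at joint rest = 0 and by more when raised.
- rest (a joint): Height of the ratchet rest, m, up positive. 0.35 to 0.55 kg, falls by its weight until a tooth sits on the pawl. Notches at 0, 0.018, 0.036 (level with the fixed saddle) and 0.054, stop at 0.066; starts in one of the two lowest. The pawl snaps in once the rest is 2 to 3 mm above a notch; let go, the rest drops back onto it and cannot go lower unless the pawl is pulled out.
- pawl (a joint): Angle of the spring pawl on the +x side of the rest's column, rad: 0 fully in the rack, positive swung out (about 0.2 as it rides over a tooth). Its dark thumb lever ends 70 mm to +x of the post's axis, 90 mm above the board's underside; pulling it outward frees the rest to go down. It need not be touched.
- neck: Roughed-out ukulele neck of plain mahogany, 254 mm long, 0.12 to 0.2 kg, loose, face down. Origin on the flat face (underside) at mid-shaft; x from heel to headstock, z up. Shaft 172 x 42 x 22 mm, x -86 to +86, straight sides; heel block on top, x -86 to -50, 50 mm high over the face; headstock 58 mm wide, 13 mm thick, x +84 to +168. Centre of mass near x = +20 mm.
- neck_head (a point): Centre of the headstock's face (underside), 126 mm from the neck's origin along its x.
- mug: White china mug, 82 mm across, 94 mm high, handle at its +y; origin at the centre of its underside. Not to be moved.
- chisel: Chisel with black handle, 230 mm long, lying along its x with the blade to +x; origin under the root of the blade. Not to be moved.
- glue: White glue bottle, 56 mm across, 165 mm high; origin at the centre of its underside. Not to be moved.

How it is judged:
By the outcome, as a careful person would: the job done as asked, in the order asked, and still so for the second after the job is handed in, with the robot touching nothing.
It also fails if it takes over 56 s, if anything falls off the work surface, if the arm or the gripper's body presses on something with over 40 N, if the wrist force passes 120 N, or if a joint passes its speed limit or range.

## Working session

There is one attempt and no reset: what is moved stays moved. The work goes in short steps, Python scripts to look and compute and a shell command to move; the robot and the scene stay as the last step left them, time stands still between calls to the robot, and variables do not carry over. Pictures are saved under pics/ and viewed, at most 10 in all, crops included, and the job is handed in when it is done.

```bash
ls; mkdir -p pics; cat > h.py <<'E'
import numpy as np, cv2
from cell import monitor, viewer
def snap(n,f):
    info=viewer.camera_info(n); im=viewer.read_camera(n)
    cv2.imwrite(f'pics/{f}.png',im[:,:,::-1]); return info
def ray(info,u,v):
    K=np.array([[info['fx'],0,info['cx']],[0,info['fy'],info['cy']],[0,0,1.]])
    p=cv2.undistortPoints(np.array([[[u,v]]],float),K,np.array([info['k1'],0,0,0.]))[0,0]
    T=np.array(info['world_from_camera']); return T[:3,3],T[:3,:3]@np.array([p[0],p[1],1])
def at(info,u,v,z):
    o,d=ray(info,u,v); return (o+d*(z-o[2])/d[2]).round(1)
def proj(info,P):
    T=np.linalg.inv(np.array(info['world_from_camera'])); q=T[:3,:3]@np.array(P,float)+T[:3,3]
    x,y=q[:2]/q[2]; s=1+info['k1']*(x*x+y*y)
    return np.round([info['fx']*x*s+info['cx'],info['fy']*y*s+info['cy']],1)
def tri(i1,p1,i2,p2):
    o1,d1=ray(i1,*p1);o2,d2=ray(i2,*p2)
    s=np.linalg.lstsq(np.c_[d1,-d2],o2-o1,rcond=None)[0]
    a=o1+d1*s[0];b=o2+d2*s[1]; return ((a+b)/2).round(1),np.linalg.norm(a-b).round(1)
E
python3 - <<'E'
from h import *
for n in('scene','top'):
    i=snap(n,n+'0'); print(n,{k:(np.round(v,3).tolist()) for k,v in i.items() if not isinstance(v,str)})
s=monitor.get_state();print(s['clock'],s['opening'],np.round(s['orientation'],3).tolist())
E
```

```text
pics
scene {'fx': 447.339, 'fy': 447.339, 'cx': 319.077, 'cy': 202.399, 'k1': 0.024, 'world_from_camera': [[0.726, 0.551, -0.413, 1026.756], [0.688, -0.59, 0.422, -427.145], [-0.011, -0.59, -0.807, 1013.41], [0.0, 0.0, 0.0, 1.0]]}
top {'fx': 395.17, 'fy': 395.17, 'cx': 315.492, 'cy': 191.158, 'k1': -0.05, 'world_from_camera': [[-0.025, -0.991, 0.129, 443.266], [-1.0, 0.026, 0.005, 17.246], [-0.009, -0.129, -0.992, 1227.102], [0.0, 0.0, 0.0, 1.0]]}
0.1 85.49475909644276 [[-0.92, 0.392, -0.001], [0.392, 0.92, -0.002], [-0.0, -0.002, -1.0]]
```

View pics/scene0.png

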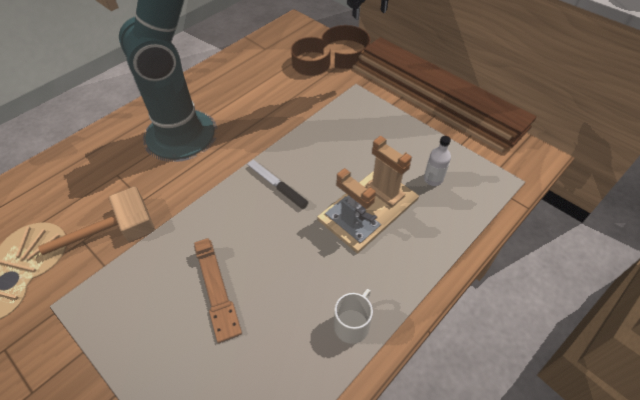

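View pics/top0.png

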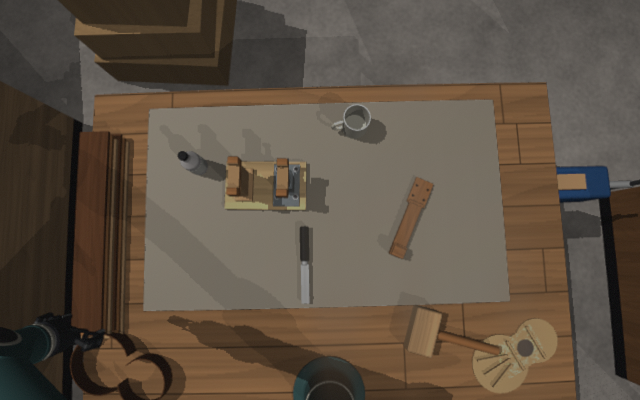

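The scene view shows the neck near (215,290) and the jig near (370,190). In the top view the fixed saddle is near (234,175), the rest near (282,175), and the neck runs from (397,250) to (424,182). I'll enlarge these for accurate pixels.

```bash
python3 - <<'E'
import cv2,numpy as np
t=cv2.imread('pics/top0.png');s=cv2.imread('pics/scene0.png')
def c(im,x,y,k):
    w,h=int(400/k),int(300/k)
    o=cv2.resize(im[y:y+h,x:x+w],(400,300),interpolation=cv2.INTER_CUBIC)
    for g in range(0,w,10): 
        cv2.line(o,(int(g*k),0),(int(g*k),4 if g%50 else 10),(0,0,255),1)
        cv2.putText(o,str(x+g),(int(g*k),18),0,.3,(0,0,255),1)
    for g in range(0,h,10):
        cv2.line(o,(0,int(g*k)),(4,int(g*k)),(0,0,255),1); cv2.putText(o,str(y+g),(6,int(g*k)+4),0,.3,(0,0,255),1)
    return o
cv2.imwrite('pics/c0.png',np.vstack([np.hstack([c(t,220,145,4),c(s,310,130,3)]),np.hstack([c(t,360,170,4),c(s,150,235,3.5)])]))
E
```

```text
(no output)
```

View pics/c0.png

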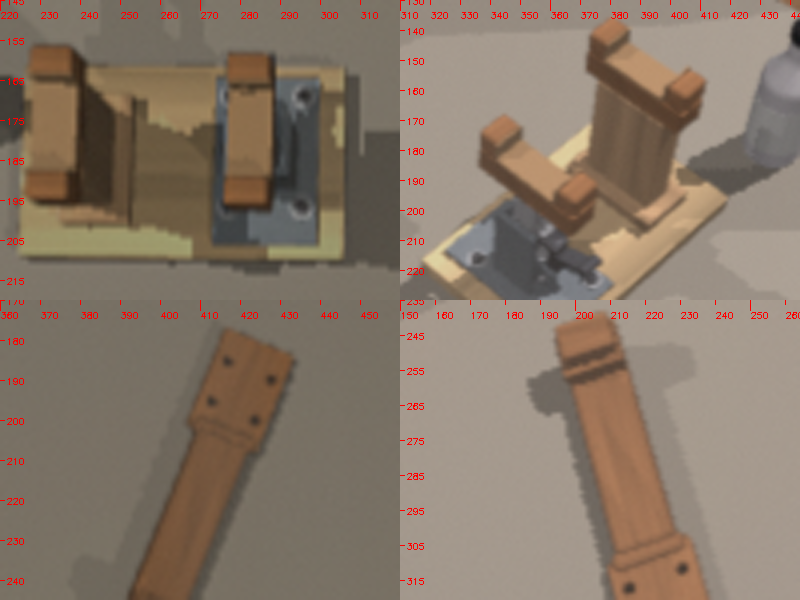

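```bash
cat >> h.py <<'E'
import json
E
python3 - <<'E'
from h import *
t=viewer.camera_info('top');s=viewer.camera_info('scene')
print('fixed',at(t,233,156.5,202),at(t,231.9,195.5,202))
for z in(166,184):print('rest',z,at(t,282.5,158.3,z),at(t,281.5,196.8,z))
print('board',at(t,306.2,161.8,24),at(t,305.8,209,24),at(t,225,208.8,24))
# scene horn top centres
print('scene fixed horns',at(s,380.5,139.5,202),at(s,405.7,156.8,202))
for z in(166,184):print('rest',z,at(s,343,172,z),at(s,368.5,191,z))
# neck: top view headstock corners
print('head',[at(t,u,v,19).tolist() for u,v in((416.2,177),(433.5,183.8),(424.5,208),(407,201))])
print('shaft',[at(t,u,v,28).tolist() for u,v in((409,202.5),(422.5,208),(393,244.5),(407.5,244.5))])
print('heel scene',[at(s,u,v,56).tolist() for u,v in((194.5,244.5),(209.5,239.5),(213.5,249),(198,255))])
print('holes',[at(s,u,v,19).tolist() for u,v in((215.5,317),(230.5,311.5))],[at(t,u,v,19).tolist() for u,v in((416.8,185.2),(427.7,190),(412.8,195.3),(423.7,200))])
E
```

```text
fixed [675.8 239.5 202. ] [571.4 242.1 202. ]
rest 166 [675. 111. 166.] [568.8 115.2 166. ]
rest 184 [671.1 109.4 184. ] [566.7 113.5 184. ]
board [692.9  50.1  24. ] [546.2  54.6  24. ] [553.1 302.4  24. ]
scene fixed horns [590.  243.5 202. ] [670.9 239.7 202. ]
rest 166 [572.5 124.2 166. ] [656.4 121.4 166. ]
rest 184 [582.2 112.4 184. ] [664.3 109.8 184. ]
head [[637.0, -289.7, 19.0], [614.3, -342.3, 19.0], [540.0, -309.7, 19.0], [563.0, -256.9, 19.0]]
shaft [[557.4, -260.8, 28.0], [539.4, -301.1, 28.0], [431.7, -205.6, 28.0], [430.5, -249.4, 28.0]]
heel scene [[400.0, -231.4, 56.0], [415.7, -196.8, 56.0], [444.7, -207.2, 56.0], [430.3, -243.7, 56.0]]
holes [[569.2, -309.7, 19.0], [584.3, -277.3, 19.0]] [[611.2, -290.1, 19.0], [595.4, -323.0, 19.0], [580.2, -275.8, 19.0], [564.7, -308.7, 19.0]]
```

```bash
python3 -m crank '[[[0.1,-0.13,0.1,0,0,0.02,1],[0.25,-0.3,0.2,0,0,0.05,1],[0.4,-0.5,0.3,0,0,0.08,1],[0.52,-0.7,0.37,0,0,0.1,1],[0.62,-0.81,0.4,0,0,0.119,1]]]'
python3 -m crank '[[[0.13,-0.17,0,0,0,0,1],[0.26,-0.34,0,0,0,0,1],[0.39,-0.52,0,0,0,0,1],[0.52,-0.68,0,0,0,0,1],[0.62,-0.81,0,0,0,0,1]]]'
python3 -m crank '[[[0.13,-0.17,0,0,0,0,1],[0.26,-0.34,0,0,0,0,1],[0.39,-0.52,0,0,0,0,1],[0.52,-0.68,0,0,0,0,1],[0.62,-0.81,0,0,0,0,1]]]'
python3 -m crank '[[[0.13,-0.17,0,0,0,0,1],[0.3,-0.36,0,0,0,0,1],[0.44,-0.6,0,0,0,0,1],[0.55,-0.75,0,0,0,0,1],[0.57,-0.81,0,0,0,0,1]]]'
python3 - <<'E'
from h import *
s=monitor.get_state();print(s['clock'],s['tcp_pos'],np.round(s['orientation'],3).tolist())
i=snap('wrist','w1');json.dump({k:np.array(v).tolist() for k,v in i.items()},open('w1.json','w'))
im=cv2.imread('pics/w1.png');cv2.imwrite('pics/w1b.png',cv2.resize(im,(800,500),interpolation=cv2.INTER_CUBIC))
for P in([620,111.5,166],[623.8,241,184]):print(proj(i,P))
E
```

```text
clock: 0.72
tcp_pos: [349.1, 474.8, 291.8]
orientation: [[-1.0, 0.029, 0.001], [0.029, 1.0, -0.0], [-0.001, -0.0, -1.0]]
ft_force: [0.1, 0.7, -0.4]
opening: 85.4
finger_force: 0.0
clock: 1.35
tcp_pos: [441.5, 353.5, 290.9]
orientation: [[-1.0, 0.03, -0.0], [0.03, 1.0, -0.001], [0.0, -0.001, -1.0]]
ft_force: [-0.0, 1.0, -0.6]
opening: 85.5
finger_force: 0.0
clock: 1.98
tcp_pos: [534.4, 232.1, 290.9]
orientation: [[-1.0, 0.03, -0.001], [0.03, 1.0, -0.001], [0.001, -0.001, -1.0]]
ft_force: [-0.7, 1.0, -0.3]
opening: 85.8
finger_force: 0.0
clock: 2.6
tcp_pos: [619.8, 109.9, 290.6]
orientation: [[-0.999, 0.032, -0.001], [0.032, 0.999, -0.001], [0.001, -0.001, -1.0]]
ft_force: [-0.4, -0.2, 0.2]
opening: 85.4
finger_force: 0.0
2.6 [619.76447736 109.93983103 290.62547918] [[-0.999, 0.032, -0.001], [0.032, 0.999, -0.001], [0.001, -0.001, -1.0]]
[325.1 190.3]
[474.1 195. ]
```

View pics/w1b.png

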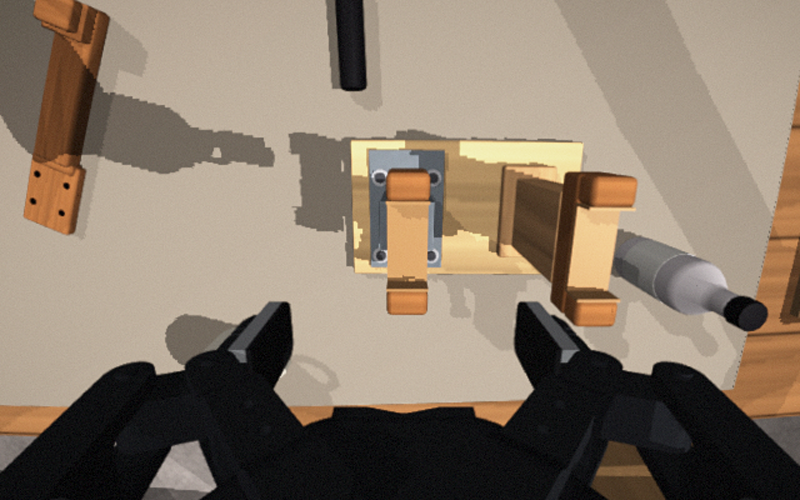

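The wrist view (1.25x) shows the rest pad at (407,243), rest horn tops at (409,185)/(408,302), fixed pad at (590,248), and the neck head corners at (24,218), (72,235), (84,172), (37,158). These sit close to my predictions.

```bash
python3 - <<'E'
from h import *
i=json.load(open('w1.json'));k=1.25;A=lambda u,v,z:at(i,u/k,v/k,z).tolist()
for z in(166,184):print('rest ends',z,A(409,170,z),A(408,314,z),'sides',A(387,302,z),A(427,302,z))
print('fixed ends',A(608,176,202),A(590,325,202))
print('board',A(350,141,24),A(583,142,24),A(354,272,24))
print('head',[A(u,v,19) for u,v in((24,218),(72,235),(84,172),(37,158))])
print('shaft',[A(u,v,28) for u,v in((37,158),(80,165),(104,18))])
E
```

```text
rest ends 166 [570.9, 114.9, 166.0] [681.0, 111.0, 166.0] sides [670.4, 95.1, 166.0] [671.4, 125.9, 166.0]
rest ends 184 [569.8, 114.7, 184.0] [672.5, 111.0, 184.0] sides [662.6, 96.2, 184.0] [663.5, 125.0, 184.0]
fixed ends [575.7, 237.2, 202.0] [676.6, 235.8, 202.0]
board [547.4, 54.9, 24.0] [555.4, 303.0, 24.0] [693.5, 49.6, 24.0]
head [[617.0, -340.5, 19.0], [639.7, -283.9, 19.0], [567.6, -250.2, 19.0], [549.2, -304.0, 19.0]]
shaft [[549.3, -294.9, 28.0], [559.6, -245.2, 28.0], [415.7, -186.2, 28.0]]
```

```bash
python3 -m crank '[[[0.01,0.01,-0.2,0,0,0,1],[0.01,0.013,-0.45,0,0,0,1],[0.01,0.013,-0.7,0,0,0,1],[0.01,0.013,-0.85,0,0,0,1],[0.01,0.013,-0.95,0,0,0,1]]]'
python3 -m crank '[[[0,0,-0.04,0,0,0,1],[0,0,-0.067,0,0,0,0.6],[0,0,-0.067,0,0,0,0],[0,0,-0.067,0,0,0,0],[0,0,-0.067,0,0,0,0]]]'
python3 -m crank '[[[0,0,0,0,0,0,0],[0,0,0,0,0,0,0],[0,0,0,0,0,0,0],[0,0,0,0,0,0,0],[0,0,0,0,0,0,0]]]'
```

```text
clock: 3.28
tcp_pos: [619.6, 115.5, 147.5]
orientation: [[-1.0, 0.027, -0.002], [0.027, 1.0, 0.0], [0.002, 0.0, -1.0]]
ft_force: [0.3, -0.5, -0.2]
opening: 85.4
finger_force: 0.0
clock: 3.9
tcp_pos: [621.2, 112.7, 139.8]
orientation: [[-1.0, 0.03, 0.001], [0.03, 1.0, -0.001], [-0.001, -0.001, -1.0]]
ft_force: [-2.1, -3.0, 6.0]
opening: 28.6
finger_force: 61.7
clock: 4.53
tcp_pos: [621.2, 112.7, 139.7]
orientation: [[-1.0, 0.03, 0.001], [0.03, 1.0, -0.001], [-0.001, -0.001, -1.0]]
ft_force: [-2.5, -2.8, 6.2]
opening: 29.0
finger_force: 61.8
```

```bash
python3 -m crank '[[[0,0,0.04,0,0,0,0],[0,0,0.08,0,0,0,0],[0,0,0.12,0,0,0,0],[0,0,0.15,0,0,0,0],[0,0,0.15,0,0,0,0]]]'
python3 -m crank '[[[0,0,0.006,0,0,0,0],[0,0,0.013,0,0,0,0],[0,0,0.013,0,0,0,0],[0,0,0.013,0,0,0,0],[0,0,0.013,0,0,0,0]]]'
```

```text
clock: 5.15
tcp_pos: [621.2, 112.7, 161.1]
orientation: [[-1.0, 0.03, 0.001], [0.03, 1.0, -0.001], [-0.001, -0.001, -1.0]]
ft_force: [2.3, -4.8, -4.1]
opening: 29.1
finger_force: 60.7
clock: 5.78
tcp_pos: [621.2, 112.7, 162.7]
orientation: [[-1.0, 0.03, 0.0], [0.03, 1.0, -0.001], [-0.0, -0.001, -1.0]]
ft_force: [3.2, -3.9, -4.6]
opening: 29.0
finger_force: 60.5
```

```bash
python3 -m crank '[[[0,0,0.01,0,0,0,0],[0,0,0.02,0,0,0,0],[0,0,0.02,0,0,0,0],[0,0,0.01,0,0,0,0],[0,0,-0.005,0,0,0,0]]]'
python3 -m crank '[[[0,0,-0.005,0,0,0,0],[0,0,-0.01,0,0,0,0],[0,0,-0.015,0,0,0,0],[0,0,-0.02,0,0,0,0],[0,0,-0.02,0,0,0,0]]]'
python3 -m crank '[[[0,0,-0.005,0,0,0,0],[0,0,-0.01,0,0,0,0],[0,0,-0.015,0,0,0,0],[0,0,-0.02,0,0,0,0],[0,0,-0.02,0,0,0,0]]]'
```

```text
clock: 6.4
tcp_pos: [621.2, 112.7, 162.1]
orientation: [[-1.0, 0.03, 0.001], [0.03, 1.0, -0.001], [-0.001, -0.001, -1.0]]
ft_force: [2.7, -4.5, -4.9]
opening: 29.1
finger_force: 60.6
clock: 7.02
tcp_pos: [621.2, 112.8, 159.0]
orientation: [[-1.0, 0.03, 0.0], [0.03, 1.0, -0.001], [-0.001, -0.001, -1.0]]
ft_force: [2.9, -4.2, -5.3]
opening: 28.5
finger_force: 60.6
clock: 7.65
tcp_pos: [621.2, 112.7, 157.8]
orientation: [[-1.0, 0.03, 0.001], [0.03, 1.0, -0.001], [-0.001, -0.001, -1.0]]
ft_force: [-2.2, -5.0, 5.6]
opening: 29.0
finger_force: 62.0
```

The pawl is now carrying the rest at exactly +18 mm. I'll release, rise, and head for the neck.

```bash
python3 -m crank '[[[0,0,0,0,0,0,0.3],[0,0,0,0,0,0,0.7],[0,0,0,0,0,0,1],[0,0,0,0,0,0,1],[0,0,0,0,0,0,1]]]'
python3 -m crank '[[[0,0,0.1,0,0,0,1],[0,0,0.3,0,0,0,1],[0,0,0.55,0,0,0,1],[0,0,0.8,0,0,0,1],[0,0,0.95,0,0,0,1]]]'
python3 - <<'E'
from h import *
s=monitor.get_state();print(s['clock'],s['tcp_pos'],s['ft_force'])
i=snap('wrist','w2');json.dump({k:np.array(v).tolist() for k,v in i.items()},open('w2.json','w'))
for P in([621,112.5,184],[570,114.5,202],[673,111,202]):print(proj(i,P))
E
```

```text
clock: 8.28
tcp_pos: [620.7, 114.4, 156.3]
orientation: [[-1.0, 0.028, -0.0], [0.028, 1.0, 0.0], [0.0, 0.0, -1.0]]
ft_force: [0.1, -0.1, -0.3]
opening: 85.4
finger_force: 0.0
clock: 8.9
tcp_pos: [621.6, 114.0, 302.6]
orientation: [[-1.0, 0.029, 0.004], [0.029, 1.0, 0.001], [-0.004, 0.001, -1.0]]
ft_force: [0.9, 0.4, -0.3]
opening: 85.4
finger_force: 0.0
8.9 [621.62890241 114.00868504 302.58350958] [ 0.87339834  0.38224117 -0.33062637]
[321.4 190.5]
[321.9 133.9]
[321.4 252.3]
```

View pics/w2.png

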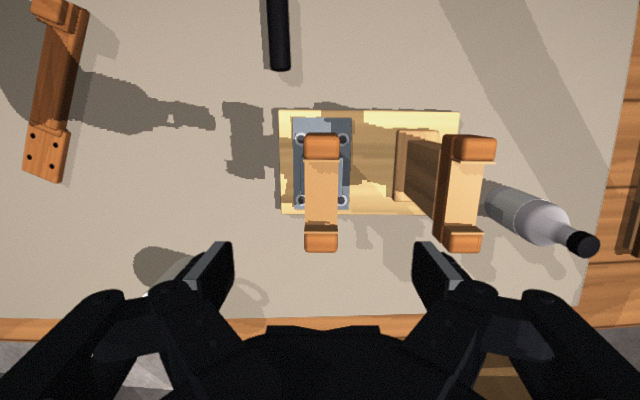

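Both saddles are now level: the rest's ends are at rows 133–252 and the fixed saddle's at 136–252, and the rest hangs on its own. Next I'll go to the neck.

```bash
python3 -m crank '[[[-0.04,-0.13,0,0,0,-0.02,1],[-0.1,-0.3,0,0,0,-0.04,1],[-0.17,-0.47,0,0,0,-0.06,1],[-0.23,-0.64,0,0,0,-0.08,1],[-0.29,-0.81,0,0,0,-0.1,1]]]'
python3 -m crank '[[[-0.06,-0.17,0,0,0,-0.01,1],[-0.12,-0.34,0,0,0,-0.02,1],[-0.18,-0.5,0,0,0,-0.025,1],[-0.24,-0.66,0,0,0,-0.025,1],[-0.29,-0.81,0,0,0,-0.025,1]]]'
python3 -m crank '[[[-0.06,-0.17,0,0,0,0,1],[-0.12,-0.34,0,0,0,0,1],[-0.18,-0.5,0,0,0,0,1],[-0.24,-0.68,0,0,0,0,1],[-0.29,-0.81,0,0,0,0,1]]]'
python3 - <<'E'
from h import *
s=monitor.get_state();print(s['clock'],s['tcp_pos'],s['joints'])
i=snap('wrist','w3');json.dump({k:np.array(v).tolist() for k,v in i.items()},open('w3.json','w'))
im=cv2.imread('pics/w3.png');cv2.imwrite('pics/w3b.png',cv2.resize(im,(800,500),interpolation=cv2.INTER_CUBIC))
E
```

```text
clock: 9.57
tcp_pos: [576.4, -9.8, 298.8]
orientation: [[-0.94, 0.341, -0.0], [0.341, 0.94, -0.0], [0.0, -0.0, -1.0]]
ft_force: [0.3, 0.5, -0.4]
opening: 85.2
finger_force: 0.0
clock: 10.2
tcp_pos: [533.1, -130.7, 299.0]
orientation: [[-0.912, 0.41, 0.0], [0.41, 0.912, -0.0], [-0.0, 0.0, -1.0]]
ft_force: [0.1, 0.2, -0.7]
opening: 85.2
finger_force: 0.0
clock: 10.82
tcp_pos: [489.3, -252.5, 299.0]
orientation: [[-0.912, 0.411, 0.0], [0.411, 0.912, -0.0], [-0.0, -0.0, -1.0]]
ft_force: [0.3, -0.4, -0.5]
opening: 85.6
finger_force: 0.0
10.825 [ 489.32009487 -252.49951381  298.98604893] [ 0.05363583  0.23656564  0.43191397  1.79544687 -0.10837245  1.13268489
  1.66870232]
```

View pics/w3b.png

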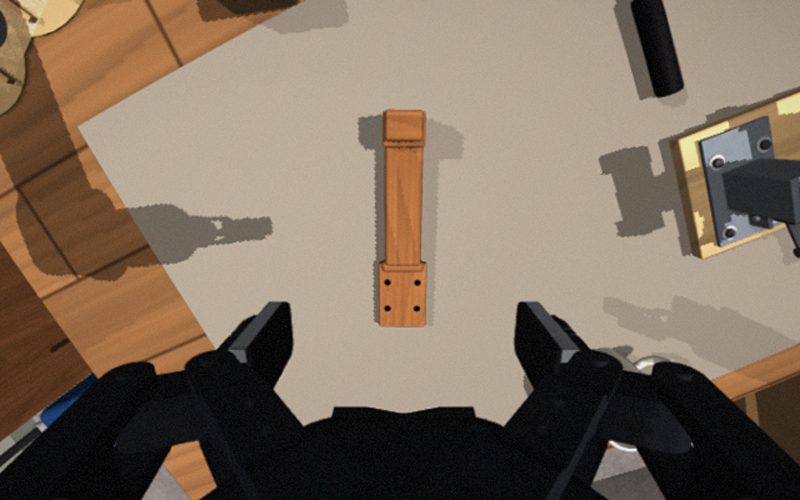

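Wrist view (1.25x): the neck is nearly vertical in the picture, heel top corners at (384,110)/(425,110), head end at (379,326)/(425,327), and shaft sides at x≈385–423.

```bash
python3 - <<'E'
from h import *
i=json.load(open('w3.json'));k=1.25;A=lambda u,v,z:at(i,u/k,v/k,z)
he=A(402,326.5,19); hl=A(404.5,110,56); print('head end',he,'heel end',hl, np.linalg.norm((he-hl)[:2]))
print('widths',np.linalg.norm(A(384,110,56)-A(425,110,56)),np.linalg.norm(A(379,326,19)-A(425,326.5,19)))
d=(he-hl)[:2];d/=np.linalg.norm(d);print('yaw',np.degrees(np.arctan2(d[1],d[0])))
sl=[A(386,170,28),A(385.5,250,28)];sr=[A(423,170,28),A(422,250,28)]
print('shaft dirs',[np.degrees(np.arctan2(*(b-a)[1::-1])) for a,b in(sl,sr)],np.linalg.norm(sl[0]-sr[0]),(sum(sl)+sum(sr))/4)
o1=he[:2]-168*d;o2=hl[:2]+86*d;o=(o1+o2)/2;print('origin',o1,o2,o,'grip+18',o+18*d)
E
```

```text
head end [ 627.5 -317.3   19. ] heel end [ 399.3 -211.3   56. ] 251.61724901127107
widths 40.14735358650679 57.35538335675211
yaw -24.91509556159044
shaft dirs [np.float64(-25.261811161395684), np.float64(-24.23930912616551)] 40.279647466183214 [ 494.75  -254.675   28.   ]
origin [ 475.13524698 -246.52583778] [ 477.29624261 -247.52963066] [ 476.2157448  -247.02773422] grip+18 [ 492.54053977 -254.61068017]
```

```bash
python3 -m crank '[[[0.01,-0.007,-0.15,0,0,-0.003,1],[0.021,-0.014,-0.35,0,0,-0.003,1],[0.021,-0.014,-0.6,0,0,-0.003,1],[0.021,-0.014,-0.82,0,0,-0.003,1],[0.021,-0.014,-0.97,0,0,-0.003,1]]]'
python3 -m crank '[[[0,0,-0.2,0,0,0,1],[0,0,-0.45,0,0,0,1],[0,0,-0.7,0,0,0,1],[0,0,-0.87,0,0,0,1],[0,0,-0.97,0,0,0,1]]]'
python3 -m crank '[[[0,0,0,0,0,0,0.8],[0,0,0,0,0,0,0.5],[0,0,0,0,0,0,0],[0,0,0,0,0,0,0],[0,0,0,0,0,0,0]]]'
python3 -m crank '[[[0,0,0,0,0,0,0],[0,0,0.03,0,0,0,0],[0,0,0.08,0,0,0,0],[0,0,0.15,0,0,0,0],[0,0,0.2,0,0,0,0]]]'
```

```text
clock: 11.5
tcp_pos: [492.9, -252.2, 151.8]
orientation: [[-0.909, 0.418, -0.002], [0.418, 0.909, 0.001], [0.002, 0.0, -1.0]]
ft_force: [0.4, -0.4, -0.3]
opening: 85.3
finger_force: 0.0
clock: 12.12
tcp_pos: [492.9, -252.3, 6.6]
orientation: [[-0.909, 0.418, -0.001], [0.418, 0.909, 0.001], [0.002, 0.0, -1.0]]
ft_force: [0.3, -0.1, -0.4]
opening: 85.5
finger_force: 0.0
clock: 12.75
tcp_pos: [494.5, -253.2, 9.4]
orientation: [[-0.908, 0.418, 0.003], [0.418, 0.908, -0.001], [-0.003, 0.0, -1.0]]
ft_force: [0.0, 0.6, 6.9]
opening: 40.8
finger_force: 62.8
clock: 13.38
tcp_pos: [493.7, -252.7, 38.9]
orientation: [[-0.909, 0.418, 0.001], [0.418, 0.909, -0.0], [-0.001, 0.0, -1.0]]
ft_force: [-0.1, 0.2, -1.7]
opening: 40.3
finger_force: 61.9
```

Neck held (about 1.7 N). I'll lift it, then carry and turn it over the jig.

```bash
python3 -m crank '[[[0,0,0.12,0,0,0,0],[0,0,0.3,0,0,0,0],[0,0.03,0.5,0,0,0,0],[0,0.06,0.72,0,0,0,0],[0,0.1,0.9,0,0,0,0]]]'
python3 -m crank '[[[0.03,0.12,0.15,0,0,-0.02,0],[0.08,0.25,0.3,0,0,-0.04,0],[0.12,0.38,0.4,0,0,-0.06,0],[0.16,0.52,0.48,0,0,-0.08,0],[0.21,0.66,0.5,0,0,-0.095,0]]]'
python3 -m crank '[[[0.04,0.13,0,0,0,-0.02,0],[0.08,0.26,0,0,0,-0.04,0],[0.13,0.39,0,0,0,-0.06,0],[0.17,0.52,0,0,0,-0.08,0],[0.22,0.66,0,0,0,-0.1,0]]]'
python3 -m crank '[[[0.04,0.13,0,0,0,-0.02,0],[0.08,0.26,0,0,0,-0.04,0],[0.13,0.39,0,0,0,-0.06,0],[0.17,0.52,0,0,0,-0.08,0],[0.22,0.66,0,0,0,-0.1,0]]]'
python3 -m crank '[[[0.04,0.13,0,0,0,-0.02,0],[0.08,0.26,0,0,0,-0.04,0],[0.13,0.39,0,0,0,-0.06,0],[0.17,0.52,0,0,0,-0.075,0],[0.21,0.65,0,0,0,-0.078,0]]]'
python3 - <<'E'
from h import *
s=monitor.get_state();print(s['clock'],s['tcp_pos'],s['joints'])
E
```

```text
clock: 14.0
tcp_pos: [493.6, -237.8, 175.3]
orientation: [[-0.908, 0.418, 0.002], [0.418, 0.908, -0.001], [-0.002, 0.0, -1.0]]
ft_force: [0.4, 0.6, -1.4]
opening: 40.4
finger_force: 61.9
clock: 14.62
tcp_pos: [525.3, -138.2, 249.9]
orientation: [[-0.744, 0.668, 0.002], [0.668, 0.744, 0.0], [-0.002, 0.002, -1.0]]
ft_force: [0.0, -1.2, -1.8]
opening: 40.5
finger_force: 61.8
clock: 15.25
tcp_pos: [557.8, -39.3, 248.9]
orientation: [[-0.501, 0.866, 0.001], [0.866, 0.501, 0.0], [-0.0, 0.001, -1.0]]
ft_force: [0.1, -1.1, -1.8]
opening: 40.5
finger_force: 61.7
clock: 15.88
tcp_pos: [590.8, 59.6, 249.0]
orientation: [[-0.209, 0.978, 0.0], [0.978, 0.209, 0.0], [0.0, 0.0, -1.0]]
ft_force: [0.9, 0.7, -1.2]
opening: 40.3
finger_force: 61.7
clock: 16.5
tcp_pos: [622.5, 157.5, 248.8]
orientation: [[0.032, 0.999, 0.0], [0.999, -0.032, 0.0], [0.0, 0.0, -1.0]]
ft_force: [-0.3, -0.1, -1.6]
opening: 40.6
finger_force: 61.8
16.5 [622.48928613 157.50980347 248.77044172] [-0.6611686   0.46190105  0.49738852  1.63303645 -0.24004959  1.10748521
 -0.13227778]
```

Tool y is at −1.8°, so the neck's yaw is about −91.8° and matches the jig. One look before lowering.

```bash
python3 - <<'E'
from h import *
ims=[]
for n in('scene','top','wrist'):
    i=snap(n,n+'4');json.dump({k:np.array(v).tolist() for k,v in i.items()},open(n+'4.json','w'))
s=cv2.imread('pics/scene4.png')[90:240,290:490];t=cv2.imread('pics/top4.png')[130:230,200:350];w=cv2.imread('pics/wrist4.png')
a=np.hstack([cv2.resize(s,(400,300),interpolation=2),cv2.resize(t,(400,267),interpolation=2).copy() if 0 else cv2.copyMakeBorder(cv2.resize(t,(400,267),interpolation=2),0,33,0,0,0)])
cv2.imwrite('pics/m4.png',np.vstack([a,cv2.copyMakeBorder(cv2.resize(w,(480,300)),0,0,0,320,0)]))
E
```

```text
(no output)
```

View pics/m4.png

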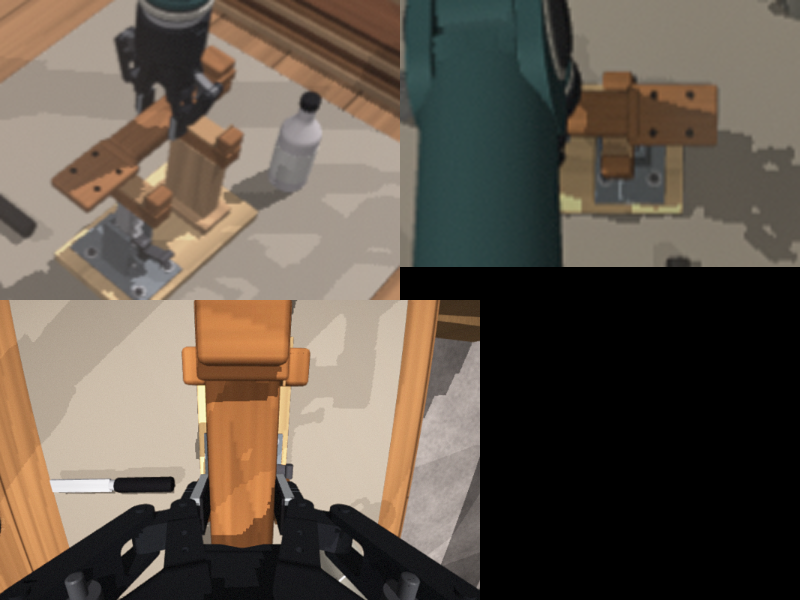

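The wrist view shows the heel over the fixed saddle, laterally centred (horns 183–309, neck centre ≈244). The headstock is past the rest. I'll check the lengthwise position from the top-view head end, crop (717,113) → full (318.9,172.4).

```bash
python3 - <<'E'
from h import *
i=json.load(open('top4.json'))
e=at(i,318.9,172.4,258.4);print('head end',e,'mid origin y',e[1]+168,'head edges',at(i,318.9,161.7,258.4),at(i,318.9,184.5,258.4))
print('rest horn outer(-y) edge',at(i,200+635/2.667,130+165/2.667,202),at(i,200+603/2.667,130+165/2.667,202))
w=json.load(open('wrist4.json'));k=.75;A=lambda u,v,z:at(w,u/k,(v-300)/k,z)
print('fixed horns outer',A(183,375,202),A(309,375,202),'horn near edge',A(190,385,202),A(300,385,202),'shaft',A(208,400,267.4),A(282,400,267.4),'heel front top',A(197,362,295.4),A(290,362,295.4))
E
```

```text
head end [616.5  12.7 258.4] mid origin y 180.7 head edges [643.6  12.  258.4] [586.1  13.5 258.4]
rest horn outer(-y) edge [ 566.7 -298.6  202. ] [ 567.5 -266.9  202. ]
fixed horns outer [577.3 236.4 202. ] [678.8 233.6 202. ] horn near edge [582.3 228.4 202. ] [671.8 225.9 202. ] shaft [606.  219.2 267.4] [645.9 218.1 267.4] heel front top [606.8 235.7 295.4] [644.  234.6 295.4]
```

```bash
python3 - <<'E'
from h import *
i=json.load(open('top4.json'))
print('rest horn y edges',at(i,200+234/2.667,130+165/2.667,202),at(i,200+201/2.667,130+165/2.667,202))
print('junction',at(i,200+235/2.667,130+140/2.667,258.4),at(i,200+228/2.667,130+90/2.667,258.4))
w=json.load(open('wrist4.json'))
# where heel front-top and fixed pad edges should fall if origin y=o
for o in(176,180,184):print(o,[ (proj(w,[625,o+d,245.4+h])*.75+[0,300]).round(0).tolist() for d,h in((50,50),(50,22))],(proj(i,[618,o-168,258.4])).tolist())
E
```

```text
rest horn y edges [577.1  95.3 202. ] [578.  127.8 202. ]
junction [593.2  89.7 258.4] [640.7  95.5 258.4]
176 [[243.0, 385.0], [243.0, 386.0]] [320.8, 171.8]
180 [[243.0, 375.0], [243.0, 378.0]] [319.2, 171.8]
184 [[243.0, 365.0], [242.0, 370.0]] [317.6, 171.9]
```

Origin reads about 181 against the jig centre at 176.5, so I'll shift −y by 5 mm while lowering, then ease down.

```bash
python3 -m crank '[[[0.003,-0.01,-0.05,0,0,0,0],[0.003,-0.02,-0.12,0,0,0,0],[0.003,-0.033,-0.2,0,0,0,0],[0.003,-0.033,-0.28,0,0,0,0],[0.003,-0.033,-0.34,0,0,0,0]]]'
python3 -m crank '[[[0,0,-0.01,0,0,0,0],[0,0,-0.02,0,0,0,0],[0,0,-0.03,0,0,0,0],[0,0,-0.035,0,0,0,0],[0,0,-0.04,0,0,0,0]]]'
```

```text
clock: 17.27
tcp_pos: [622.6, 151.7, 195.7]
orientation: [[0.032, 0.999, -0.001], [0.999, -0.032, -0.0], [-0.0, -0.001, -1.0]]
ft_force: [0.5, 0.3, -1.5]
opening: 40.8
finger_force: 61.8
clock: 17.9
tcp_pos: [623.0, 151.9, 191.1]
orientation: [[0.032, 0.999, 0.0], [0.999, -0.032, 0.0], [0.0, 0.0, -1.0]]
ft_force: [0.3, 0.6, -1.0]
opening: 40.6
finger_force: 61.8
```

```bash
python3 -m crank '[[[0,0,-0.003,0,0,0,0],[0,0,-0.006,0,0,0,0],[0,0,-0.009,0,0,0,0],[0,0,-0.013,0,0,0,0],[0,0,-0.013,0,0,0,0]]]'
python3 -m crank '[[[0,0,-0.002,0,0,0,0],[0,0,-0.004,0,0,0,0],[0,0,-0.006,0,0,0,0],[0,0,-0.008,0,0,0,0],[0,0,-0.008,0,0,0,0]]]'
```

```text
clock: 18.52
tcp_pos: [622.9, 151.9, 188.9]
orientation: [[0.032, 0.999, -0.0], [0.999, -0.032, -0.0], [-0.0, -0.0, -1.0]]
ft_force: [0.3, -0.1, -2.1]
opening: 40.7
finger_force: 61.8
clock: 19.15
tcp_pos: [622.9, 151.9, 187.8]
orientation: [[0.032, 0.999, 0.0], [0.999, -0.032, -0.0], [-0.0, 0.0, -1.0]]
ft_force: [-0.3, 0.1, -2.6]
opening: 40.4
finger_force: 61.8
```

```bash
python3 -m crank '[[[0,0,-0.002,0,0,0,0],[0,0,-0.004,0,0,0,0],[0,0,-0.006,0,0,0,0],[0,0,-0.006,0,0,0,0],[0,0,-0.006,0,0,0,0]]]'
python3 -m crank '[[[0,0,-0.002,0,0,0,0],[0,0,-0.004,0,0,0,0],[0,0,-0.006,0,0,0,0],[0,0,-0.006,0,0,0,0],[0,0,-0.006,0,0,0,0]]]'
```

```text
clock: 19.77
tcp_pos: [623.0, 151.9, 187.3]
orientation: [[0.032, 0.999, 0.0], [0.999, -0.032, 0.0], [0.0, 0.0, -1.0]]
ft_force: [-2.1, -0.4, 3.3]
opening: 40.5
finger_force: 62.4
clock: 20.4
tcp_pos: [623.0, 151.8, 187.2]
orientation: [[0.032, 0.999, 0.0], [0.999, -0.032, 0.001], [0.001, 0.0, -1.0]]
ft_force: [-4.3, -0.4, 9.9]
opening: 40.8
finger_force: 63.1
```

Contact on the saddles at the expected height. I'll ease the preload, open and rise.

```bash
python3 -m crank '[[[0,0,0.006,0,0,0,0],[0,0,0.006,0,0,0,0.5],[0,0,0.006,0,0,0,0.8],[0,0,0.006,0,0,0,1],[0,0,0.006,0,0,0,1]]]'
python3 -m crank '[[[0,0,0.03,0,0,0,1],[0,0,0.1,0,0,0,1],[0,0,0.25,0,0,0,1],[0,0,0.45,0,0,0,1],[0,0,0.65,0,0,0,1]]]'
python3 -m crank '[[[-0.2,0,0.2,0,0,0,1],[-0.4,0.1,0.3,0,0,0,1],[-0.6,0.2,0.3,0,0,0,1],[-0.75,0.25,0.3,0,0,0,1],[-0.8,0.3,0.3,0,0,0,1]]]'
python3 - <<'E'
from h import *
for n in('scene','top','wrist'):
    i=snap(n,n+'5');json.dump({k:np.array(v).tolist() for k,v in i.items()},open(n+'5.json','w'))
s=cv2.imread('pics/scene5.png')[110:260,290:490];t=cv2.imread('pics/top5.png')[120:220,200:350];w=cv2.imread('pics/wrist5.png')
a=np.hstack([cv2.resize(s,(400,300),interpolation=2),cv2.copyMakeBorder(cv2.resize(t,(400,267),interpolation=2),0,33,0,0,0)])
cv2.imwrite('pics/m5.png',np.vstack([a,cv2.copyMakeBorder(cv2.resize(w,(480,300)),0,0,0,320,0)]))
E
```

```text
clock: 21.02
tcp_pos: [623.0, 151.9, 186.7]
orientation: [[0.032, 0.999, 0.0], [0.999, -0.032, -0.0], [-0.0, 0.0, -1.0]]
ft_force: [0.7, -0.4, -0.1]
opening: 85.5
finger_force: 0.0
clock: 21.65
tcp_pos: [623.1, 151.8, 286.2]
orientation: [[0.032, 0.999, 0.001], [0.999, -0.032, 0.0], [0.0, 0.001, -1.0]]
ft_force: [-0.5, 1.2, -0.0]
opening: 85.4
finger_force: 0.0
clock: 22.28
tcp_pos: [502.2, 197.3, 330.5]
orientation: [[0.031, 1.0, 0.001], [1.0, -0.031, 0.001], [0.002, 0.001, -1.0]]
ft_force: [0.4, 0.5, -0.1]
opening: 85.5
finger_force: 0.0
```

View pics/m5.png

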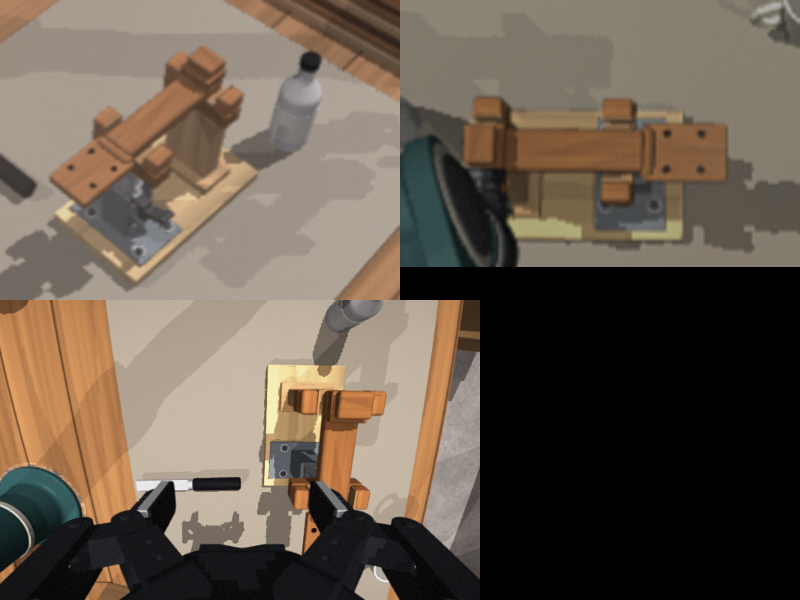

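```bash
python3 - <<'E'
from h import *
i=json.load(open('top5.json'))
f=lambda u,v,z:at(i,200+(u-400)/2.667,120+v/2.667,z).tolist()
print('head end',f(727,152,197),'rest horn',f(634,190,202),f(602,190,202),'heel',f(467,145,234),f(503,145,234),'fixed horn',f(474,105,202),f(509,105,202))
s=monitor.get_state();print(s['clock'],s['ft_force'])
E
```

```text
head end [614.9, 2.9, 197.0] rest horn [578.8, 95.3, 202.0] [579.6, 126.8, 202.0] heel [622.4, 252.7, 234.0] [621.4, 218.0, 234.0] fixed horn [668.4, 253.5, 202.0] [667.4, 218.5, 202.0]
22.425 [ 1.19535118 -0.49224095  0.15194978]
```

The heel (y 218–253) sits squarely over the fixed saddle (218–253). The headstock starts about 8 mm past the rest, and the rest is holding. I'll hand in.

```bash
python3 -c "from cell import finish_job; print(finish_job())"
```

```text
the job is handed in; nothing more can be done
None
```

The job is handed in at about 22 s: the rest hangs on its pawl level with the fixed saddle, and the neck lies face down across both saddles, heel over the fixed one and headstock about 8 mm past the rest; I did not touch the mug, chisel or glue bottle.

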